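Power-cycle the hung repeater at the switched distribution panel

ROBOT

A 6-joint arm with a two-finger parallel gripper is mounted at the origin on the work surface. World frame = base frame: x ahead of the robot, y to its left, z up, the work surface at z = 0. Lengths are in m, angles in degrees, forces in N, time in s.
With the tool pointing down it reaches from about 0.275 to 0.975 m from the base axis. Payload 8.4 kg.
Tool frame: the origin (TCP) lies on the centre line of the jaws, within the pads' length; the fingertips stand 11 mm ahead of it and the grasp point (between the pads) lies 8 mm behind it (arm.tip_reach is the distance from the TCP to the fingertips, in m); z points along the fingers, y is the direction in which the jaws open and shut (so a half turn about z gives the same grasp; the last joint's range is limited). The gripper opens to 92 mm and grips with 3 to 60 N. Pads are 20 mm wide; open, the fingers measure 128 mm over their backs; the gripper's body (75 mm by 189 mm) begins 69 mm behind the grasp point.
Start: joints at [69.821, 20.225, 93.587, -0, 66.188, -0.138], TCP at [0.214, 0.587, 0.199] pointing down, gripper open.
Joint ranges: [-150.9, 150.9], [-52.94, 120.26], [3.33, 152.33], [-74.26, 254.26], [0, 154.13], [-172.89, 172.89]. Speed limits (degrees/s): [127.2, 127.2, 159.86, 180, 180, 180].

INTERFACE

Orientations are given as [roll, pitch, yaw] about the fixed x, y, z axes, in that order (R = Rz(yaw) Ry(pitch) Rx(roll)).
In Python, from plant import arm gives the robot as it stands. Calls block until the motion is done:
- arm.move_ptp(position, orientation): joint-space move of the TCP to a pose.
- arm.move_l(position, max_speed=0.15, rot=None): straight line of the TCP; rot=None keeps the orientation; max_speed is the mean speed in m/s.
- arm.move_j(angles): joint-space move.
- arm.open_gripper() and arm.clamp(squeeze=None): open the fingers fully, or close them until they stop; squeeze is the grip in N (None keeps the last).
- arm.hold(seconds).
- arm.ik(position, orientation): joint angles nearest the present ones, or None.
- arm.get_obs(): the state.
- arm.grab_frame(name): name is "scene" or "top"; returns (picture, depth): 384x512x3 uint8, red, green, blue; 384x512 float32, m along the optical axis (not along the pixel's ray), 0 where there is no reading.
- arm.camera_model(name): a dict with "mtx" (3x3 intrinsics, pixels), "world_to_cam" (4x4, takes a point from world to camera coordinates). Camera axes: x right, y down, z forward; pixel columns grow to the right and rows downward; lengths in m; the calibration is good to about 2 mm. A picture is of the moment at which its call begins. camera_model takes no time and is no camera call.
A pose or a line that the arm cannot do raises arm.MotionError and nothing moves.
- arm.hand_in(): hands the job in, once; it reports no verdict.
Trained networks look in the newest picture that a camera, given by its name, has taken for a name from the list of things; names that differ only in an ending like _2 or _b are one class to them, and where a whole thing is asked for, a point or a joint stands for the part that bears it (a point fixed in the world has none). Each returns a list of dicts, best first, with "confidence" (0 to 1); they miss things now and then, are a little off and sometimes report something else, mostly with a low value. They report only what shows in the picture. A call takes as long as a camera call. They do not tell look-alikes from the thing itself.
- arm.masks_of(camera, target): "region" (384x512 bool, what is visible of it) and "extent" ([centre column, centre row, width, height] in pixels, round what is visible of it).
- arm.spot_point(camera, target): "xy" ([column, row] in pixels: a listed point, or the origin of a listed thing).
The state is a dict: "t": time; "joint_positions": joint angles; "dq": joint speeds; "tau": joint torques, N m; "eef_pos": TCP position; "eef_rot": TCP orientation; "wrist_force": force on the tool from outside, world axes, zero at the start; "moment": the same for the moment, N m; "opening": opening from 0.0 (shut) to 1.0 (fully open).
Only numpy, scipy, OpenCV 4.12 (cv2) and the standard library are available. Lean on these libraries where they do the work, as an engineer would, in place of code of your own. Each camera call takes 0.05 s, during which the arm holds its last target. There are 200 camera calls.

TASK

The plug-in Wi-Fi repeater, the one with the two aerials, has hung: power-cycle it at the panel. With the fingertips lightly press the raised end of the rocker switch that belongs to its outlet (straight beyond it) to switch it off, leave it off for at least five seconds, then press the rocker's other end to switch it on again and withdraw. Leave the other switches alone, and do not unplug, lift or shift anything.

Things in the scene. Friction and masses are not known exactly. Their poses are not given: they have to be found in the camera images.
- panel: fixed grey mains panel lying face up, 133 mm (x) by 440 mm (y), face 50 mm above the bench. Origin: centre of its underside; x points away from the robot, y to its left, z up. Five round outlets at x = -32 mm, y = +165, +99, +33, -33, -99 mm (the middle one empty); each one's black rocker switch is straight beyond it at x = +38 mm, same y. Nothing round a rocker is higher than 2.5 mm above the face
- switch1 (a point): fixed point at the centre of the leftmost rocker switch, at the bottom of its V, 5 mm above the panel face; axes as the panel's. The rocker is 31 mm long (x), 20 mm wide (y); its top is a shallow V of two flat halves: the half that is down lies level at this point's height, the other slopes up to 5 mm higher at its end
- rocker1 (a joint): that switch (leftmost): 0 = on (half nearer the robot and the outlet down, far half up), 0.32 = off (far half down, near half up). It snaps over past the middle (0.16) either way and stays; about 2 N near the end of the raised half starts it; pressed on once down, it gives softly, about 1 mm at 6 N. All five are on at the start
- switch2 (a point): fixed point at the centre of the second from the left rocker switch, at the bottom of its V, 5 mm above the panel face; axes as the panel's. The rocker is 31 mm long (x), 20 mm wide (y); its top is a shallow V of two flat halves: the half that is down lies level at this point's height, the other slopes up to 5 mm higher at its end
- rocker2 (a joint): that switch (second from the left): 0 = on (half nearer the robot and the outlet down, far half up), 0.32 = off (far half down, near half up). It snaps over past the middle (0.16) either way and stays; about 2 N near the end of the raised half starts it; pressed on once down, it gives softly, about 1 mm at 6 N. All five are on at the start
- switch3 (a point): fixed point at the centre of the middle rocker switch, at the bottom of its V, 5 mm above the panel face; axes as the panel's. The rocker is 31 mm long (x), 20 mm wide (y); its top is a shallow V of two flat halves: the half that is down lies level at this point's height, the other slopes up to 5 mm higher at its end
- rocker3 (a joint): that switch (middle): 0 = on (half nearer the robot and the outlet down, far half up), 0.32 = off (far half down, near half up). It snaps over past the middle (0.16) either way and stays; about 2 N near the end of the raised half starts it; pressed on once down, it gives softly, about 1 mm at 6 N. All five are on at the start
- switch4 (a point): fixed point at the centre of the second from the right rocker switch, at the bottom of its V, 5 mm above the panel face; axes as the panel's. The rocker is 31 mm long (x), 20 mm wide (y); its top is a shallow V of two flat halves: the half that is down lies level at this point's height, the other slopes up to 5 mm higher at its end
- rocker4 (a joint): that switch (second from the right): 0 = on (half nearer the robot and the outlet down, far half up), 0.32 = off (far half down, near half up). It snaps over past the middle (0.16) either way and stays; about 2 N near the end of the raised half starts it; pressed on once down, it gives softly, about 1 mm at 6 N. All five are on at the start
- switch5 (a point): fixed point at the centre of the rightmost rocker switch, at the bottom of its V, 5 mm above the panel face; axes as the panel's. The rocker is 31 mm long (x), 20 mm wide (y); its top is a shallow V of two flat halves: the half that is down lies level at this point's height, the other slopes up to 5 mm higher at its end
- rocker5 (a joint): that switch (rightmost): 0 = on (half nearer the robot and the outlet down, far half up), 0.32 = off (far half down, near half up). It snaps over past the middle (0.16) either way and stays; about 2 N near the end of the raised half starts it; pressed on once down, it gives softly, about 1 mm at 6 N. All five are on at the start
- repeater: plug-in Wi-Fi repeater, loose but seated in one of the four used outlets: white box 74 mm (x) by 54 mm (y) by 36 mm high with two round rod aerials, 10 mm thick and 67 mm long, pointing from its near end towards the robot. Origin: centre of its plug, level with the panel face; the box reaches 23 mm beyond it in x and 51 mm towards the robot. Its switch is 70 mm beyond the origin along the panel's x
- powerline: plug-in powerline adapter, seated in another outlet: the same white box 74 mm (x) by 54 mm (y) by 36 mm high, without aerials; origin as the repeater's
- timer: round white plug-in time switch with a grey dial, 62 mm across, 34 mm high, seated in another outlet; origin as the repeater's
- charger: small white USB charger, 46 by 42 by 30 mm high, seated in another outlet; origin as the repeater's
- transceiver: metal optical transceiver module, 58 by 14 by 11 mm, lying loose on the right end of the panel face; origin under its centre
- multimeter: dark hand multimeter lying face up on the bench, 165 by 80 by 45 mm; origin under its centre
- mug: white mug, 82 mm across, 95 mm high, on the bench; origin under its centre
- screwdriver: screwdriver about 200 mm long lying on the bench; origin under its middle
- deskswitch: small dark metal network switch, 100 by 160 by 28 mm, on the bench; origin under its centre
Things that resemble listed ones, but are neither listed nor needed, are in the scene too. What is shaped like the repeater but blue or turquoise is not meant.

How it is judged (in metres and radians):
On the way, in this order (a step that is already met when the one before it is completed fails the run):
1. the repeater's outlet is switched off and stays off for five seconds (((horizontal distance between repeater and switch1 below 0.083 m and value of joint rocker1 above 0.27 rad) or (horizontal distance between repeater and switch2 below 0.083 m and value of joint rocker2 above 0.27 rad) or (horizontal distance between repeater and switch3 below 0.083 m and value of joint rocker3 above 0.27 rad) or (horizontal distance between repeater and switch4 below 0.083 m and value of joint rocker4 above 0.27 rad) or (horizontal distance between repeater and switch5 below 0.083 m and value of joint rocker5 above 0.27 rad))), for 5 s.
2. the repeater's outlet is switched on again (((horizontal distance between repeater and switch1 below 0.083 m and value of joint rocker1 below 0.05 rad) or (horizontal distance between repeater and switch2 below 0.083 m and value of joint rocker2 below 0.05 rad) or (horizontal distance between repeater and switch3 below 0.083 m and value of joint rocker3 below 0.05 rad) or (horizontal distance between repeater and switch4 below 0.083 m and value of joint rocker4 below 0.05 rad) or (horizontal distance between repeater and switch5 below 0.083 m and value of joint rocker5 below 0.05 rad))), for 0.2 s.
At the end, for the whole second after the job is handed in: the repeater's switch has been off (rocker above 0.27 rad) for five seconds without a break and is fully on again (below 0.05 rad); the other four are on; the plug-ins are within 8 mm, everything else loose within 20 mm of where it was (value of joint each of rocker1, rocker2, rocker3, rocker4, rocker5 below 0.05 rad and distance of each of repeater, powerline, timer, charger from where it was at the start of the episode below 0.008 m and distance of each of transceiver, multimeter, mug, screwdriver, deskswitch from where it was at the start of the episode below 0.02 m); the robot touches nothing.
It fails at once if another outlet's switch is pressed or touched ((not (horizontal distance between repeater and switch1 below 0.083 m) and (value of joint rocker1 above 0.08 rad or contact force between rocker1 and the fingers above 1 N)) or (not (horizontal distance between repeater and switch2 below 0.083 m) and (value of joint rocker2 above 0.08 rad or contact force between rocker2 and the fingers above 1 N)) or (not (horizontal distance between repeater and switch3 below 0.083 m) and (value of joint rocker3 above 0.08 rad or contact force between rocker3 and the fingers above 1 N)) or (not (horizontal distance between repeater and switch4 below 0.083 m) and (value of joint rocker4 above 0.08 rad or contact force between rocker4 and the fingers above 1 N)) or (not (horizontal distance between repeater and switch5 below 0.083 m) and (value of joint rocker5 above 0.08 rad or contact force between rocker5 and the fingers above 1 N))).
It fails at once if a plug-in device is lifted, pulled or shifted by more than 8 mm or turned by more than 0.2 rad (distance of any of repeater, powerline, timer, charger from where it was at the start of the episode above 0.008 m or angle between the x axis of any of repeater, powerline, timer, charger and the x axis of panel, either way round above 0.2 rad).
It fails at once if another loose thing is shifted by more than 20 mm or lifted (distance of any of transceiver, multimeter, mug, screwdriver, deskswitch from where it was at the start of the episode above 0.02 m).
It fails at once if the panel or a switch is pressed with more than 40 N (contact force between panel and the fingers above 40 N).
It also fails if it takes over 51 s, if anything falls off the work surface, if the arm or the gripper's body presses on something with over 40 N, if the wrist force passes 120 N, or if a joint passes its speed limit or range.

## Working session

There is one attempt and no reset: what is moved stays moved. The work goes in short steps, each a Python script; the robot and the scene stay as the last script left them, time stands still between calls to the robot, and variables do not carry over. Pictures are saved under pics/ and viewed, about 8 in all and at most 12, crops included, and the job is handed in when it is done.

```bash
mkdir -p pics
cat > h.py <<'E'
import numpy as np, cv2
from plant import arm
def to_world(cam,depth,u,v,d=None):
    m=arm.camera_model(cam);K=np.array(m["mtx"]);T=np.linalg.inv(np.array(m["world_to_cam"]))
    z=depth[int(round(v)),int(round(u))] if d is None else d
    p=np.linalg.inv(K)@[u,v,1]*z
    return (T@np.r_[p,1])[:3]
def on_plane(cam,u,v,h):
    a=to_world(cam,None,u,v,0.0);b=to_world(cam,None,u,v,1.0)
    return a+(b-a)*(h-a[2])/(b[2]-a[2])
def proj(cam,p):
    m=arm.camera_model(cam);q=(np.array(m["world_to_cam"])@np.r_[p,1])[:3];q=np.array(m["mtx"])@q
    return q[:2]/q[2]
E
python3 - <<'E'
from h import *
for c in("scene","top"):
    im,d=arm.grab_frame(c); cv2.imwrite(f"pics/{c}0.png",cv2.resize(im[:,:,::-1],(800,600),interpolation=cv2.INTER_CUBIC)); np.save(c+".npy",d)
    m=arm.camera_model(c); print(c,np.round(np.linalg.inv(np.array(m["world_to_cam"])),2).tolist())
    for n in ["repeater","powerline","switch1","switch2","switch3","switch4","switch5","panel"]:
        for r in arm.spot_point(c,n)[:3]:
            u,v=r["xy"]; h={"p":0,"s":.055,"r":.05}[n[0]]
            if n=="powerline":h=.05
            print(n,round(r["confidence"],2),np.round(r["xy"]),np.round(on_plane(c,u,v,h),3))
print(arm.get_obs()["t"])
E
```

```text
scene [[-0.32, 0.7, -0.64, 1.35], [0.95, 0.23, -0.22, 0.28], [-0.0, -0.68, -0.74, 1.03], [0.0, 0.0, 0.0, 1.0]]
repeater 0.95 [260. 184.] [ 0.47  -0.021  0.05 ]
repeater 0.91 [210. 146.] [ 0.352 -0.245  0.05 ]
repeater 0.9 [330. 176.] [0.365 0.183 0.05 ]
powerline 0.63 [277. 190.] [0.476 0.037 0.05 ]
switch1 0.68 [270. 204.] [0.546 0.034 0.055]
switch1 0.62 [331. 223.] [0.558 0.227 0.055]
switch1 0.59 [254. 198.] [ 0.534 -0.019  0.055]
switch2 0.68 [270. 204.] [0.546 0.034 0.055]
switch2 0.62 [331. 223.] [0.558 0.227 0.055]
switch2 0.59 [254. 198.] [ 0.534 -0.019  0.055]
switch3 0.68 [270. 204.] [0.546 0.034 0.055]
switch3 0.62 [331. 223.] [0.558 0.227 0.055]
switch3 0.59 [254. 198.] [ 0.534 -0.019  0.055]
switch4 0.68 [270. 204.] [0.546 0.034 0.055]
switch4 0.62 [331. 223.] [0.558 0.227 0.055]
switch4 0.59 [254. 198.] [ 0.534 -0.019  0.055]
switch5 0.68 [270. 204.] [0.546 0.034 0.055]
switch5 0.62 [331. 223.] [0.558 0.227 0.055]
switch5 0.59 [254. 198.] [ 0.534 -0.019  0.055]
panel 0.78 [286. 210.] [0.506 0.075 0.   ]
top [[-0.0, -0.99, 0.11, 0.42], [-1.0, 0.0, -0.01, 0.0], [0.01, -0
[... 218 characters left out ...]
023  0.055]
switch1 0.87 [208. 186.] [0.545 0.109 0.055]
switch1 0.82 [184. 183.] [0.554 0.172 0.055]
switch2 0.95 [258. 188.] [ 0.54  -0.023  0.055]
switch2 0.87 [208. 186.] [0.545 0.109 0.055]
switch2 0.82 [184. 183.] [0.554 0.172 0.055]
switch3 0.95 [258. 188.] [ 0.54  -0.023  0.055]
switch3 0.87 [208. 186.] [0.545 0.109 0.055]
switch3 0.82 [184. 183.] [0.554 0.172 0.055]
switch4 0.95 [258. 188.] [ 0.54  -0.023  0.055]
switch4 0.87 [208. 186.] [0.545 0.109 0.055]
switch4 0.82 [184. 183.] [0.554 0.172 0.055]
switch5 0.95 [258. 188.] [ 0.54  -0.023  0.055]
switch5 0.87 [208. 186.] [0.545 0.109 0.055]
switch5 0.82 [184. 183.] [0.554 0.172 0.055]
panel 0.87 [221. 199.] [0.517 0.08  0.   ]
0.9
```

View pics/top0.png

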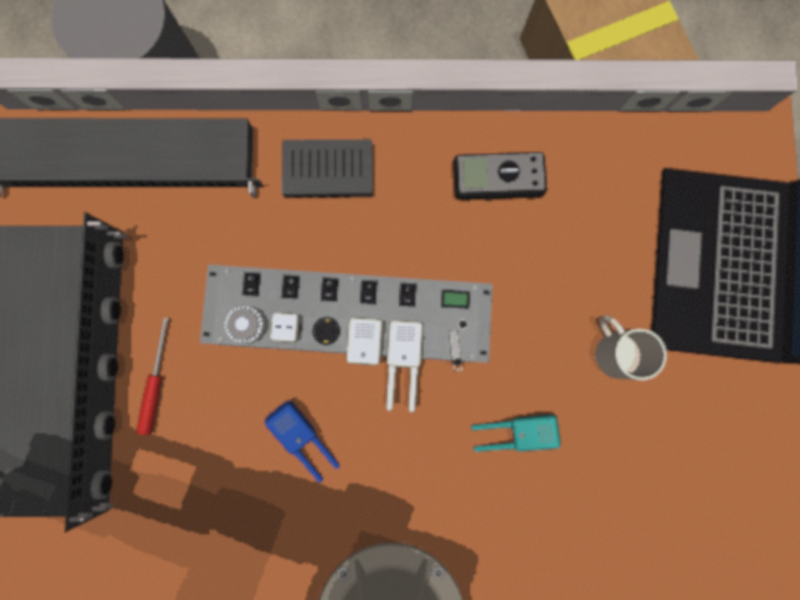

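View pics/scene0.png

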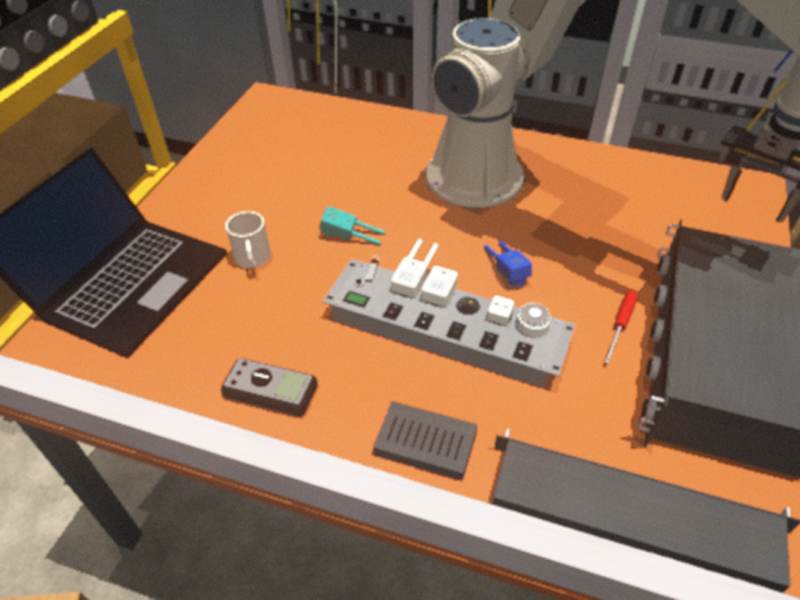

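The top picture (800x600 view) shows three things shaped like the repeater:
- The white box with two aerials at (405,345), seated in the rightmost outlet. This is the repeater.
- A blue one at (290,425) and a turquoise one at (537,433), both lying on the bench.

The white box without aerials at (364,341) is the powerline adapter. The repeater's switch is switch5, at about (408,293). Next I'll fit the panel pose and check with a crop.

Run:
```python
from h import *
im,d=arm.grab_frame("top"); m=arm.camera_model("top")
K=np.array(m["mtx"]);T=np.linalg.inv(np.array(m["world_to_cam"]))
v,u=np.mgrid[:384,:512]; P=np.stack([(u-K[0,2])/K[0,0]*d,(v-K[1,2])/K[1,1]*d,d,np.ones_like(d)],-1)@T.T
X,Y,Z=P[...,0],P[...,1],P[...,2]
roi=(X>.36)&(X<.66)&(Y>-.25)&(Y<.33)&(d>0)
pan=roi&(Z>.038)&(Z<.064)
n,l,s,c=cv2.connectedComponentsWithStats(pan.astype(np.uint8)); k=1+np.argmax(s[1:,4]); pan=l==k
print("face z",np.median(Z[pan]), "bench",np.median(Z[roi&(Z<.02)]))
r=cv2.minAreaRect(np.c_[X[pan],Y[pan]].astype(np.float32)*1000); print("rect",r)
allp=[]
for t in arm.spot_point("top","switch1"):
    p=on_plane("top",*t["xy"],.055); print(round(t["confidence"],2),np.round(t["xy"],1),np.round(p,4)); allp.append(p[:2])
ry=r[2] if r[1][1]>r[1][0] else r[2]-90
a=np.radians(ry); R=np.array([[np.cos(a),-np.sin(a)],[np.sin(a),np.cos(a)]])
ctr=np.array(r[0])/1000
o=im.copy(); o=cv2.resize(o[150:290,110:330],None,fx=3.6,fy=3.6,interpolation=cv2.INTER_CUBIC)
for y in(.165,.099,.033,-.033,-.099):
    q=ctr+R@[.038,y]; print(y,np.round(q,4))
    px=(proj("top",np.r_[q,.055])-[110,150]+.5)*3.6; cv2.circle(o,tuple(int(i) for i in px),3,(255,0,0),-1)
for t in arm.spot_point("top","repeater"):print("rep",t["confidence"],np.round(t["xy"],1),on_plane("top",*t["xy"],.05))
print("rack max z",np.nanmax(Z[(Y>.3)&(Y<.6)&(X>.1)&(X<.7)]))
print(ry,ctr); cv2.imwrite("pics/crop1.png",o[:,:,::-1])
```

```text
face z 0.05129726647359206 bench 0.0008765595304822682
rect ((502.3028564453125, 74.32218933105469), (484.0134582519531, 148.7869415283203), 85.88922119140625)
0.94 [210.  184.3] [0.5504 0.1041 0.055 ]
0.93 [256.5 184.5] [ 0.5497 -0.0181  0.055 ]
0.85 [185.5 180.2] [0.5614 0.1686 0.055 ]
0.8 [162.1 179.5] [0.5634 0.2299 0.055 ]
0.77 [231.3 184.8] [0.549  0.0482 0.055 ]
0.165 [0.552  0.2362]
0.099 [0.5473 0.1703]
0.033 [0.5426 0.1045]
-0.033 [0.5378 0.0387]
-0.099 [ 0.5331 -0.0271]
rep 0.88 [261.9 214.7] [ 0.47042521 -0.03204496  0.05      ]
rep 0.82 [184.4 265.1] [0.34120113 0.16841598 0.05      ]
rep 0.63 [348.4 276.1] [ 0.31137543 -0.25445763  0.05      ]
rack max z 0.13700231128328555
-4.11077880859375 [0.50230286 0.07432219]
```

View pics/crop1.png

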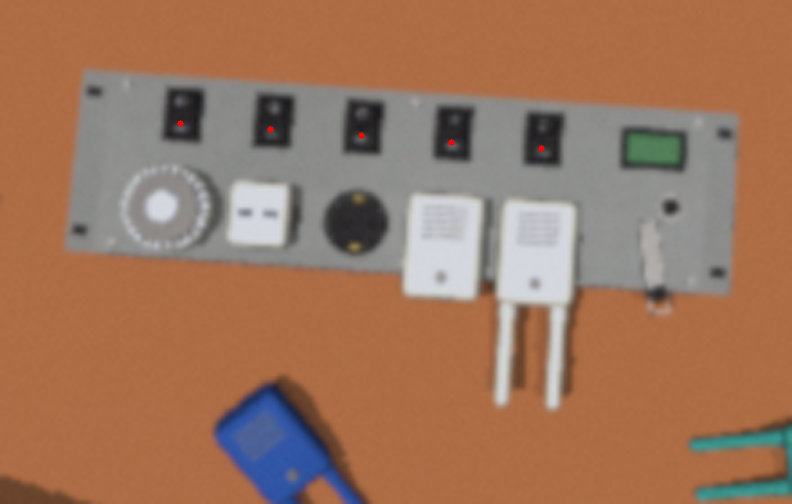

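The crop confirms the choice: the white two-aerial box at (537,250) in the crop sits in the rightmost outlet, with its rocker at (544,138). My rectangle fit came out too large because other things were included, so its red dots lie about 10 crop px (8 mm) low. I'll refit from the corners and switch centres.

```bash
cat > fit.py <<'E'
from h import *
f=lambda p:np.array(p)/3.6-.5+[110,150]
cor=[((85,71),(.0665,.22)),((738,115),(.0665,-.22)),((729,293),(-.0665,-.22)),((66,250),(-.0665,.22))]
sw=[((183,114),(.038,.165)),((273,120),(.038,.099)),((364,126),(.038,.033)),((454,133),(.038,-.033)),((544,138),(.038,-.099))]
W=np.array([on_plane("top",*f(p),.05)[:2] for p,_ in cor]+[on_plane("top",*f(p),.056)[:2] for p,_ in sw])
L=np.array([q for _,q in cor+sw]); w=W.mean(0); l=L.mean(0)
U,S,V=np.linalg.svd((L-l).T@(W-w)); R=(U@V).T
c=w-R@l; yaw=np.degrees(np.arctan2(R[1,0],R[0,0]))
def pan(x,y): return c+R@[x,y]
E
python3 - <<'E'
from fit import *
print(c,yaw,np.round((W-np.array([pan(*q) for q in L]))*1000,1).tolist())
print("sw5",pan(.038,-.099),"rep",pan(-.032,-.099))
for t in("top","scene"):
  im,d=arm.grab_frame(t)
  for i in("switch5","panel"):
    for s in arm.spot_point(t,i): print(t,i,s["confidence"],on_plane(t,*s["xy"],.055 if i!="panel" else 0))
# scene-camera close look with predicted switch centres
o=cv2.resize(im[150:260,190:390],None,fx=4,fy=4,interpolation=cv2.INTER_CUBIC)
for y in(.165,.099,.033,-.033,-.099):
    px=(proj("scene",np.r_[pan(.038,y),.055])-[190,150]+.5)*4; cv2.circle(o,tuple(int(i) for i in px),2,(255,0,0),-1)
for x,y in L[:4]:
    px=(proj("scene",np.r_[pan(x,y),.05])-[190,150]+.5)*4; cv2.circle(o,tuple(int(i) for i in px),2,(0,255,0),-1)
cv2.imwrite("pics/scene1.png",o[:,:,::-1])
ob=arm.get_obs();print(ob["eef_rot"],ob["wrist_force"])
E
```

```text
[0.50945531 0.07252673] -3.9579211803433263 [[0.7, 20.9], [-2.3, -20.7], [-0.2, -20.4], [2.0, 21.1], [0.0, -0.3], [0.1, 0.0], [0.1, -0.4], [-0.6, -0.2], [0.1, -0.0]]
sw5 [ 0.54053132 -0.02886006] rep [ 0.47069827 -0.0240284 ]
top switch5 0.86 [0.56602201 0.23656515 0.055     ]
top switch5 0.72 [0.548293   0.10672002 0.055     ]
top switch5 0.62 [0.55370397 0.16973508 0.055     ]
top switch5 0.57 [0.5447346  0.04342264 0.055     ]
top switch5 0.57 [ 0.54408352 -0.02362461  0.055     ]
top panel 0.7 [0.51323447 0.07830133 0.        ]
top panel 0.61 [0.49104553 0.17615324 0.        ]
scene switch5 0.95 [0.55006134 0.23421098 0.055     ]
scene switch5 0.84 [0.54273809 0.16325132 0.055     ]
scene switch5 0.84 [0.53331065 0.10449409 0.055     ]
scene switch5 0.84 [ 0.53832998 -0.02040106  0.055     ]
scene switch5 0.56 [0.55137293 0.04968897 0.055     ]
scene switch5 0.24 [0.47840413 0.16413274 0.055     ]
scene panel 0.57 [0.51309888 0.07334186 0.        ]
[-1.79995323e+02 -2.87742265e-04  1.59959172e+02] [0.6079242  0.68947667 0.69888809]
```

View pics/scene1.png

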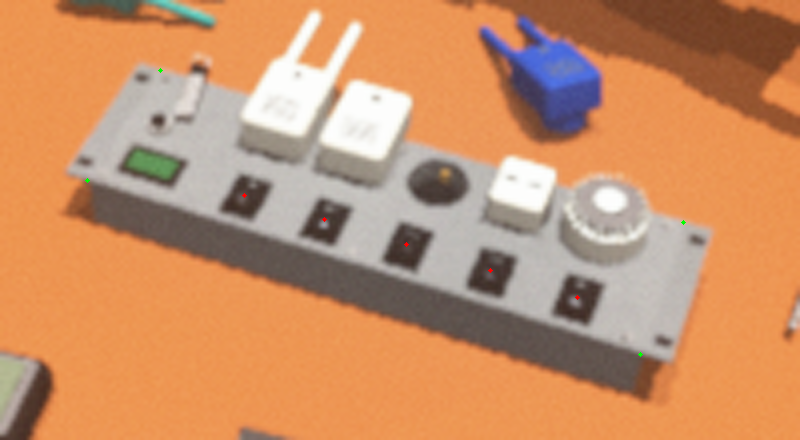

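The face carries flanges, so it is 480 mm long; this is symmetric and does no harm. The switch residuals are under 1 mm, and in the scene view the red dots fall on the rockers (switch5 at (245,195)). Next: close the fingers, rise, and go above switch5's far end.

```bash
cat >> fit.py <<'E'
TR=arm.tip_reach; OR=[180,0,yaw+180]
def tip(dx,z): return [*pan(.038+dx,-.099),z+TR]
def press(dx,zmin,fmax=8):
    """Lower the fingertips in small steps, printing tip height and push."""
    arm.move_l(tip(dx,.066),.05); arm.hold(.2); f0=arm.get_obs()["wrist_force"][2]; log=[]
    for z in np.arange(.064,zmin-1e-6,-.001):
        arm.move_l(tip(dx,z),.02); o=arm.get_obs(); f=o["wrist_force"][2]-f0
        log.append((round((o["eef_pos"][2]-TR)*1e3,1),round(float(f),1)))
        if f>fmax: break
    arm.move_l(tip(dx,.075),.08); print(log)
E
python3 - <<'E'
from fit import *
arm.clamp(10)
p=arm.get_obs()["eef_pos"]; arm.move_l([p[0],p[1],.32],.2)
arm.move_ptp(tip(.013,.20),OR)
arm.move_l(tip(.013,.10),.15)
o=arm.get_obs(); print(o["t"],o["eef_pos"],o["eef_rot"],o["joint_positions"],o["opening"],tip(.013,.1))
a,_=arm.grab_frame("scene"); b,_=arm.grab_frame("top")
a=cv2.resize(a[140:240,190:320],(520,400),interpolation=cv2.INTER_CUBIC)
b=cv2.resize(b[150:250,220:290],(280,400),interpolation=cv2.INTER_CUBIC)
cv2.imwrite("pics/above.png",np.hstack([a,b])[:,:,::-1])
E
```

```text
6.7917 [ 0.55411394 -0.0296679   0.11164303] [1.79999403e+02 5.45435046e-02 1.76053367e+02] [-3.21957139e+00  1.98349113e+01  1.06793173e+02 -1.18617586e-04
  5.33173689e+01 -8.92728680e+01] 0.004143711329141076 [np.float64(0.5535003159060734), np.float64(-0.02975737355580199), 0.111]
```

View pics/above.png

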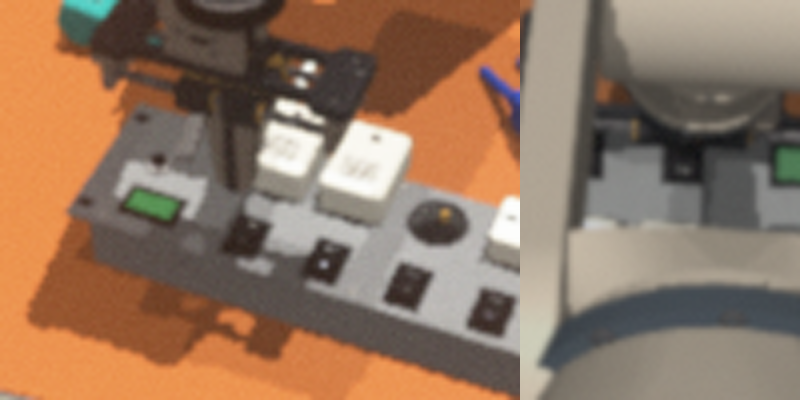

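The scene view shows the closed fingertips at about (235,187), above the switch5 rocker at (246,237), clear of the boxes and of rocker 4 at (325,262). I'll check that against the projection, then press.

Run:
```python
from fit import *
e=arm.get_obs()["eef_pos"]; q=(proj("scene",[e[0],e[1],e[2]-TR])-[190,140]+.5)*4; print("tip expected at",q)
assert abs(q[0]-235)<12 and abs(q[1]-187)<16
press(.013,.0545)
o=arm.get_obs(); print(o["t"],o["wrist_force"])
a,_=arm.grab_frame("scene")
a=cv2.resize(a[170:230,220:310],(720,480),interpolation=cv2.INTER_CUBIC)
cv2.imwrite("pics/off.png",a[:,:,::-1])
```

```text
tip expected at [236.00954417 206.90292466]Traceback (most recent call last):
  File "<stdin>", line 3, in <module>
AssertionError
```

Run:
```python
from fit import *
a,d=arm.grab_frame("scene"); e=arm.get_obs()["eef_pos"]
o=cv2.resize(a[160:220,215:295],(800,600),interpolation=cv2.INTER_CUBIC)
s=lambda p:tuple(int(i) for i in (proj("scene",p)-[215,160]+.5)*10)
for dx in(-.01,.01):
  for dy in(-.018,.018): cv2.circle(o,s(np.r_[e[:2]+R@[dx,dy],e[2]-TR]),3,(255,0,0),-1)
cv2.circle(o,s(np.r_[e[:2],e[2]-TR]),3,(255,255,0),-1)
cv2.circle(o,s(np.r_[e[:2],e[2]]),3,(0,255,255),-1)
for r in range(172,200,2): # column through the finger: world positions from depth
    print(r,[np.round(to_world("scene",d,u,r),3).tolist() for u in(246,248,250)])
cv2.imwrite("pics/finger.png",o[:,:,::-1])
```

```text
172 [[0.565, -0.031, 0.191], [0.561, -0.026, 0.189], [0.565, -0.019, 0.195]]
174 [[0.566, -0.031, 0.184], [0.565, -0.025, 0.186], [0.567, -0.019, 0.189]]
176 [[0.562, -0.033, 0.172], [0.562, -0.026, 0.175], [0.562, -0.021, 0.176]]
178 [[0.561, -0.033, 0.163], [0.565, -0.026, 0.169], [0.565, -0.02, 0.171]]
180 [[0.565, -0.032, 0.158], [0.566, -0.026, 0.162], [0.562, -0.021, 0.159]]
182 [[0.564, -0.033, 0.149], [0.566, -0.026, 0.154], [0.563, -0.021, 0.152]]
184 [[0.566, -0.032, 0.143], [0.562, -0.028, 0.141], [0.564, -0.02, 0.146]]
186 [[0.563, -0.034, 0.132], [0.564, -0.027, 0.134], [0.564, -0.021, 0.137]]
188 [[0.5, -0.059, 0.05], [0.5, -0.052, 0.052], [0.567, -0.02, 0.131]]
190 [[0.509, -0.056, 0.051], [0.507, -0.049, 0.052], [0.504, -0.044, 0.05]]
192 [[0.516, -0.053, 0.049], [0.513, -0.047, 0.049], [0.512, -0.041, 0.049]]
194 [[0.526, -0.05, 0.052], [0.525, -0.043, 0.053], [0.524, -0.037, 0.055]]
196 [[0.532, -0.047, 0.05], [0.527, -0.042, 0.047], [0.529, -0.035, 0.052]]
198 [[0.541, -0.044, 0.052], [0.539, -0.038, 0.051], [0.541, -0.031, 0.056]]
```

View pics/finger.png

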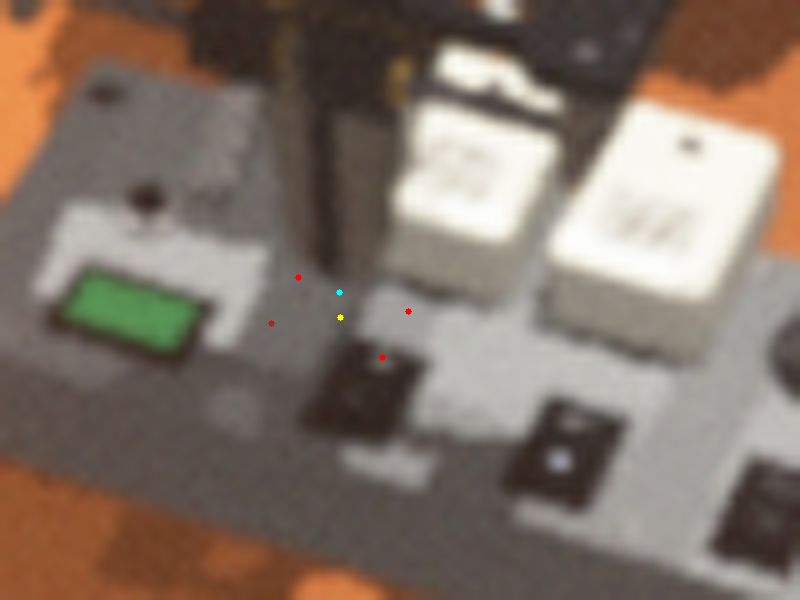

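The depth puts the front face of the finger at x=0.564, as expected, but its lower edge at z≈0.13 where 0.10 was expected. So the closed tips appear to stand about 29 mm further back than nominal. I'll check this against the open fingers in the first frame, then descend with a force guard rather than trust the nominal reach.

Run:
```python
from fit import *
d=np.load("scene.npy"); print("TR",TR)
for u,v in((502,135),(502,137),(467,120),(467,122),(466,124)): print(u,v,np.round(to_world("scene",d,u,v),3))
a=np.radians(160); y=np.array([np.sin(a),-np.cos(a),0])
for s in(-.055,.055): print("nominal open tip px",proj("scene",np.array([.214,.587,.199-TR])+s*y))
o=arm.get_obs(); print(o["t"],o["opening"],o["wrist_force"])
f0=o["wrist_force"][2]; log=[]
def f():
    return arm.get_obs()["wrist_force"][2]-f0
arm.move_l(tip(.013,.068),.06)
for z in np.r_[np.arange(.066,.040,-.002),np.arange(.040,.031,-.001)]:
    arm.move_l(tip(.013,z),.03); log.append((round(z*1e3),round(float(f()),1)))
    if log[-1][1]>1.2: break
print(log,arm.get_obs()["t"])
```

```text
TR 0.011
502 135 [0.242 0.634 0.242]
502 137 [0.241 0.637 0.235]
467 120 [0.205 0.538 0.245]
467 122 [0.208 0.539 0.24 ]
466 124 [0.204 0.54  0.23 ]
nominal open tip px [459.62118814 132.84410275]
nominal open tip px [495.95605049 147.56854628]
6.9417 0.007154780751332724 [-0.36616963 -0.11976622  0.5876452 ]
[(66, -0.8), (64, 0.6), (62, -0.3), (60, -0.8), (58, -1.6), (56, -0.7), (54, -0.8), (52, 0.2), (50, -0.5), (48, -0.9), (46, -1.2), (44, -0.5), (42, -1.6), (40, -0.6), (39, -1.1), (38, -0.9), (37, -0.3), (36, -0.8), (35, 0.2), (34, -1.0), (33, -0.3), (32, 0.1)] 13.125
```

No contact at the nominal height, and the open fingers at the start were also about 30 mm high, so the offset is real and constant. I'll continue down with averaged force, and measure the tip height from depth alongside.

```bash
cat >> fit.py <<'E'
def favg(n=6):
    s=[]
    for _ in range(n): arm.hold(.02); s.append(arm.get_obs()["wrist_force"])
    return np.mean(s,0)
def tipz():
    _,d=arm.grab_frame("scene"); e=arm.get_obs()["eef_pos"]; out=[]
    for u in range(225,270):
        col=[to_world("scene",d,u,v) for v in range(165,215)]
        z=[p[2] for p in col if abs(p[0]-e[0]-.01)<.006 and abs(p[1]-e[1])<.016 and p[2]>.05]
        if z: out.append(min(z))
    return np.round(np.percentile(out,[10,50,90]),4) if out else None
E
python3 - <<'E'
from fit import *
print("tip z by depth",tipz(),"nominal",arm.get_obs()["eef_pos"][2]-TR)
f0=favg()[2]; log=[]
for z in np.arange(.031,.0225,-.001):
    arm.move_l(tip(.013,z),.03); log.append((round(z*1e3),round((arm.get_obs()["eef_pos"][2]-TR)*1e3,1),round(float(favg()[2]-f0),1)))
    if log[-1][2]>4: break
print(log,arm.get_obs()["t"],tipz())
a,_=arm.grab_frame("scene")
cv2.imwrite("pics/down.png",cv2.resize(a[160:220,215:295],(800,600),interpolation=cv2.INTER_CUBIC)[:,:,::-1])
E
```

```text
tip z by depth [0.0503 0.0517 0.1783] nominal 0.03202492317564655
[(31, np.float64(30.7), -1.0), (30, np.float64(29.9), -1.8), (29, np.float64(28.9), -1.1), (28, np.float64(28.4), 4.9)] 14.675 [0.0502 0.0517 0.1773]
```

View pics/down.png

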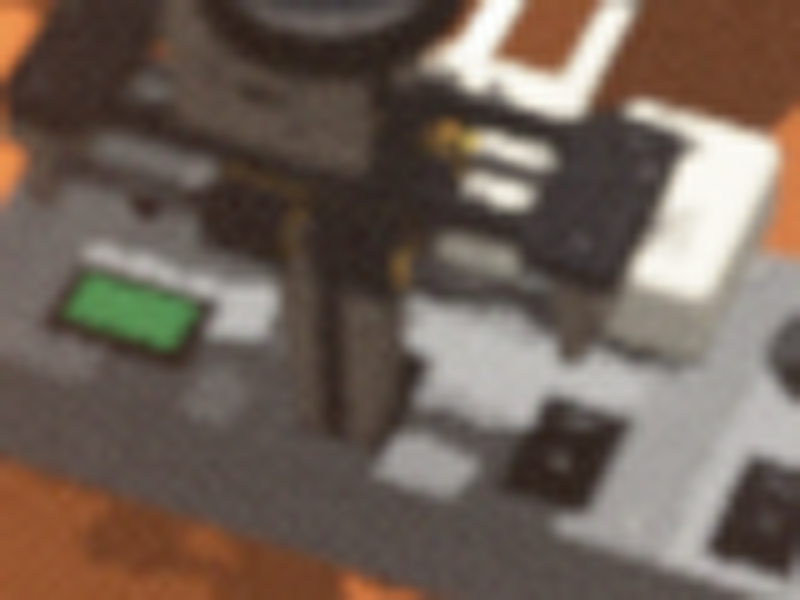

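The picture shows the fingertips at (345,435) on the rocker's far half, covering switch5, with rocker 4 (565,455) clear. Contact started at a nominal height of 28.4 mm, which matches the raised end at a true 60 mm. I'll press on gently through the snap and read body clearances from depth.

Run:
```python
from fit import *
_,d=arm.grab_frame("scene")
for n,(x,y) in dict(stub=(57,32),stub2=(57.5,34),bar=(60,24),barlow=(62,27.5),finger=(37,42),fing0=(37,36),box=(68,22)).items(): print(n,np.round(to_world("scene",d,215+x,160+y),3))
log=[]
arm_f0=-.0
f=favg()[2]; print("f now",f)
for z in np.arange(.0275,.0205,-.0005):
    arm.move_l(tip(.013,z),.03); o=arm.get_obs(); log.append((round(z*1e3,1),round((o["eef_pos"][2]-TR)*1e3,1),round(float(favg(4)[2]),1)))
    if log[-1][2]>9: break
print(log); arm.move_l(tip(.013,.045),.06); arm.hold(.2);print(favg(),arm.get_obs()["t"])
```

```text
stub [0.591 0.054 0.164]
stub2 [0.589 0.055 0.155]
bar [0.577 0.058 0.184]
barlow [0.576 0.064 0.171]
finger [ 0.564 -0.016  0.067]
fing0 [ 0.569 -0.014  0.101]
box [0.471 0.053 0.085]
f now 5.9684353815131646
[(np.float64(27.5), np.float64(28.2), 9.7)]
[-0.06730004 -0.30862299  0.03824733] 15.9833
```

The force rose steeply and I need to know whether the rocker snapped. I'll lift clear and look.

Run:
```python
from fit import *
arm.move_l(tip(.03,.085),.15)
a,d=arm.grab_frame("scene")
cv2.imwrite("pics/after1.png",cv2.resize(a[180:230,235:315],(800,500),interpolation=cv2.INTER_CUBIC)[:,:,::-1])
# rocker heights by depth, several frames averaged
D=np.mean([arm.grab_frame("scene")[1] for _ in range(5)],0)
for i,y in enumerate((.099,.033,-.033,-.099)):
    print("sw",i+2,[(round(dx*1e3),round(float(np.mean([to_world("scene",D,*proj("scene",np.r_[pan(.038+dx,y+k),.056]))[2] for k in(-.004,0,.004)])),4)) for dx in(-.012,-.008,-.004,0,.004,.008,.012)])
print(arm.get_obs()["t"])
```

```text
sw 2 [(-12, 0.0543), (-8, 0.0546), (-4, 0.0556), (0, 0.0561), (4, 0.057), (8, 0.0597), (12, 0.0588)]
sw 3 [(-12, 0.055), (-8, 0.0549), (-4, 0.0556), (0, 0.0562), (4, 0.0563), (8, 0.0592), (12, 0.0593)]
sw 4 [(-12, 0.0551), (-8, 0.1198), (-4, 0.0557), (0, 0.0565), (4, 0.121), (8, 0.0569), (12, 0.058)]
sw 5 [(-12, 0.0575), (-8, 0.057), (-4, 0.0562), (0, 0.0553), (4, 0.055), (8, 0.0545), (12, 0.0548)]
16.725
```

View pics/after1.png

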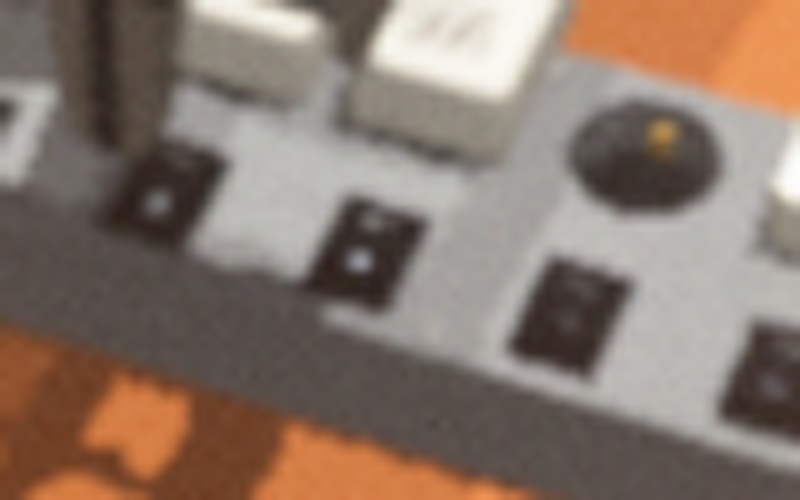

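Depth shows that switch5 has flipped: its far half is now at 54.6 mm and its near half at 57.5 mm, the reverse of switches 2 and 3 (switch 4 is partly hidden but unchanged at its visible points). It snapped at about 14 s, so I'll wait until past 21 s and then press the near end in the same way, with clearance checked (gripper body above 150 mm, boxes at 86 mm).

Run:
```python
from fit import *
arm.move_l(tip(-.013,.085),.1); arm.hold(max(0,21.7-arm.get_obs()["t"]))
arm.move_l(tip(-.013,.040),.08); arm.hold(.2); f0=favg()[2]; log=[]; print("start press",arm.get_obs()["t"])
for z in np.arange(.038,.0245,-.001):
    arm.move_l(tip(-.013,z),.03); log.append((round(z*1e3),round(float(favg(4)[2]-f0),1)))
    if log[-1][1]>4: break
print(log); arm.move_l(tip(-.013,.05),.06); arm.move_l(tip(.03,.085),.15); arm.hold(.2)
D=np.mean([arm.grab_frame("scene")[1] for _ in range(5)],0)
for i,y in enumerate((.165,.099,.033,-.033,-.099)):
    print("sw",i+1,[(round(dx*1e3),round(float(np.median([to_world("scene",D,*proj("scene",np.r_[pan(.038+dx,y+k),.056]))[2] for k in(-.004,0,.004)])),4)) for dx in(-.012,-.008,-.004,0,.004,.008,.012)])
print(arm.get_obs()["t"])
```

```text
start press 22.7167
[(38, 0.6), (37, -0.2), (36, -0.2), (35, 0.3), (34, -0.2), (33, 0.8), (32, 0.5), (31, -0.3), (30, -0.0), (29, 0.2), (28, 7.1)]
sw 1 [(-12, 0.0547), (-8, 0.0551), (-4, 0.0557), (0, 0.0558), (4, 0.0565), (8, 0.0596), (12, 0.0593)]
sw 2 [(-12, 0.0549), (-8, 0.056), (-4, 0.0557), (0, 0.0552), (4, 0.0564), (8, 0.0602), (12, 0.0584)]
sw 3 [(-12, 0.0555), (-8, 0.0552), (-4, 0.0558), (0, 0.0561), (4, 0.0558), (8, 0.0586), (12, 0.0586)]
sw 4 [(-12, 0.0555), (-8, 0.055), (-4, 0.0551), (0, 0.0569), (4, 0.0563), (8, 0.0573), (12, 0.0588)]
sw 5 [(-12, 0.0539), (-8, 0.0543), (-4, 0.0558), (0, 0.0558), (4, 0.0562), (8, 0.0578), (12, 0.0588)]
27.6833
```

Switch5 now has the same height profile as the other four, so it is on again. I'll withdraw upward and take a last look before handing in.

Run:
```python
from fit import *
p=arm.get_obs()["eef_pos"]; arm.move_l([p[0],p[1],.33],.2); arm.hold(.3)
a,d=arm.grab_frame("scene")
cv2.imwrite("pics/end.png",cv2.resize(a[130:250,190:390],(800,480),interpolation=cv2.INTER_CUBIC)[:,:,::-1])
d0=np.load("scene.npy")
for n,y in dict(timer=.165,charger=.099,powerline=-.033,repeater=-.099).items():
    x,y=(proj("scene",np.r_[pan(-.04,y),.08])+.5).astype(int); print(n,"depth change mm",np.round(1e3*np.median((d-d0)[y-4:y+5,x-4:x+5]),1))
o=arm.get_obs();print(o["t"],o["wrist_force"])
```

```text
timer depth change mm 0.6
charger depth change mm -0.1
powerline depth change mm 0.2
repeater depth change mm -0.7
29.35 [-0.55189846  0.12091406  0.3994085 ]
```

View pics/end.png

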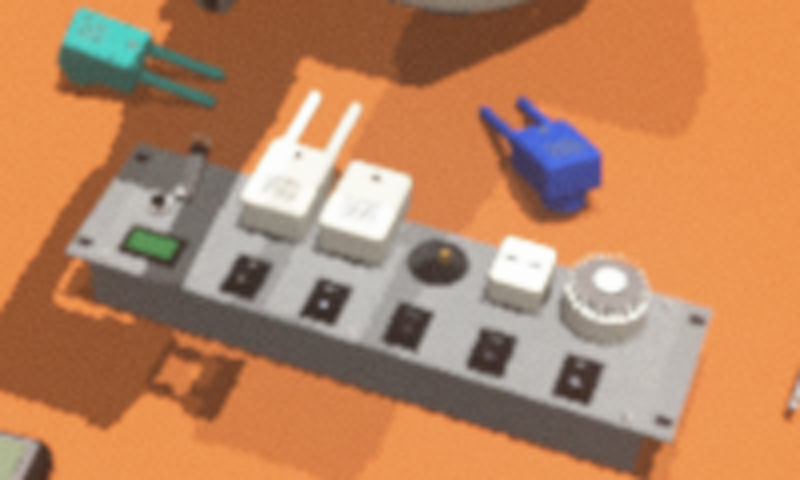

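The picture shows all the plug-ins in their original places: repeater at (285,188), powerline at (362,210), charger at (520,272), timer at (605,298). The five rockers look alike, and the arm is clear of everything.

```bash
python3 -c "
from plant import arm
print(arm.hand_in(), arm.get_obs()['t'])"
```

```text
the job is handed in; nothing more can be done
the job is handed in; nothing more can be done
```

I power-cycled the white two-aerial repeater at its own switch, the rightmost one (switch5), and handed the job in at about 29 s. `hand_in` gives no verdict, so the result rests on my own checks.

**Switching:** I pressed the far end of the rocker to switch it off, and depth showed it had flipped (far half 54.6 mm, near half 57.5 mm). It stayed off from about 14 s until at least 22.7 s. I then pressed the near end to switch it on and withdrew upward. The highest push was about 10 N during the first press and 7 N during the second.

**Last checks:**
- **Switches:** all five rockers showed the same "on" height profile in depth.
- **Plug-ins:** depth at the four devices had changed by less than 1 mm since the start.
- **Arm:** the wrist force was near zero, with the arm clear at the end.
- **Other loose things:** I did not measure them again. The transceiver looked unmoved in the last picture, but the mug and deskswitch were outside it, as was nearly all of the multimeter and screwdriver.

**What disagreed:**
- **Fingertips:** they stood about 27 mm higher than the stated 11 mm reach from the TCP (seen in depth and confirmed by contact), so I lowered them by force instead.
- **Panel face:** it measured about 480 mm long because of end flanges, not the 440 mm listed. I placed the panel by the switches instead, and they fitted to within 1 mm.
- **First off-press:** the force readings did not show the snap, so I relied on the depth check to confirm it.

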